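# Shut and bolt the gauge case

### The arm

A 6-joint arm with a two-finger parallel gripper is mounted at the origin on a cart in front of the work surface, level with it; the furniture and walls round the work are solid. World frame = base frame: x ahead of the robot, y to its left, z up, the work surface at z = 0. Lengths are in mm, angles in rad, forces in N, time in s.
With the tool pointing down it reaches from about 350 to 975 mm from the base axis. Payload 17.4 kg.
Tool frame: the origin (TCP) lies at the very end of the fingers, on their centre line; the grasp point (between the pads) lies env.grip_point_offset behind it (env.grip_point_offset is the distance from the TCP to the grasp point, in mm); z points along the fingers, y is the direction in which the jaws open and shut (so a half turn about z gives the same grasp; the last joint's range is limited). The gripper opens to 85 mm and grips with 20 to 120 N. Pads are 22 mm wide; open, the fingers measure 114 mm over their backs; the gripper's body (76 mm by 85 mm) begins 54 mm behind the grasp point. The pads swing forward as they close: fully open they stand 13 mm farther back than shut.
Start: joints at [1.128, 0.116, 1.442, -0, 1.584, -0.038], TCP at [265.847, 620.45, 231.303] pointing down, gripper open.
Joint ranges: [-2.83, 2.83], [-0.83, 2.19], [0.07, 2.5], [-1.14, 4.28], [0.01, 3], [-2.97, 2.97]. Speed limits (rad/s): [1.89, 1.89, 2.22, 3.14, 3.14, 3.14].

### API

Orientations are given as a 3x3 rotation matrix whose columns are the frame's x, y, z axes.
In Python, from plant import env gives the robot as it stands.
- The arm moves only by the tool step_arm, never from a script. Its argument "series" is a list of rows, each an object with "travel": the shift along the tool's x, y, z in m, a list of three; "turn": the turn, a rotation vector about the tool's x, y, z in degrees, a list of three; "grip": the opening, from -1 (shut) to 1 (fully open). In form: [{"travel": [tx, ty, tz], "turn": [wx, wy, wz], "grip": grip}, ...]. A call has 1 to 20 rows; each row shifts and turns the commanded pose from where the row before left it, along the tool's axes as they then stand; what a row does not reach is not made up. A row lasts 1/10 s, in which the tool goes at most 50 mm and 8.59 degrees, less where a joint would pass 70% of its speed; a pose out of reach is approached as far as the arm can. A call is refused whole if a number of a shift passes 0.05 or a number of a turn 8.59, either way. A call with a gripper value outside its range is refused whole. The fingers move at their own pace and stop on an object; "force" is the grip in N (left out, the last holds). Time passes only in rows, so rows that do not move let the fingers close. It gives the time, the measured TCP pose, the force and the opening at its end, in the units of the state.
- env.get_obs(): the state, without advancing time (a new reading comes with each control period).
- env.snapshot(name): name is "scene" or "top" or "wrist"; returns the picture (420x560x3 uint8, blue, green, red); there is no depth.
- env.camera_params(name): a dict with "fx", "fy", "cx", "cy" (pixels), "camera_from_world" (4x4, takes a point from world to camera coordinates). Camera axes: x right, y down, z forward; pixel columns grow to the right and rows downward; lengths in mm; the calibration is good to about 2 mm. A picture is of the moment at which its call begins: read the wrist's pose just before it. camera_params takes no time and is no camera call; for the wrist camera it gives the pose at the moment of the call.
- env.job_done(): hands the job in, once; it reports no verdict.
The state is a dict: "t": time; "joint_pos": joint angles; "joint_vel": joint speeds; "joint_efforts": joint torques, N m; "tcp_pos": TCP position; "orientation": TCP orientation; "force": force on the tool from outside, world axes, zero at the start; "ft_torque": the same for the moment, N m; "gripper_width": opening from 0.0 (shut) to 1.0 (fully open).
Only numpy, scipy, OpenCV 4.12 (cv2) and the standard library are available. Lean on these libraries where they do the work, as an engineer would, in place of code of your own. Each camera call takes 0.05 s, during which the arm holds its last target. There are 200 camera calls.

### The job

The gauge case stands open: with the fingertips, push its lid over and down until it is fully shut, and only then push the sliding bolt on its front all the way home over the lid's tongue. Only push, nothing is to be picked up or lifted; the case stays where it stands, and the loupe, the stepped pin and the bushing around it are left alone.

Things in the scene. Friction and masses are not known exactly. Their poses are not given: they have to be found in the camera images.
- case: flat grey steel case holding gauges, loose on the desk, 2.5 kg. Origin: under the middle of its box, on the desk; x points from the front (bolt side) to the hinge side, y left along the hinge, z up. Box 130 (x) by 200 (y) mm, rim 45 mm above the desk; a dark ledge for the bolt sticks out of the front to x = -88 mm. The lid's hinge line lies along y at x = 67 mm, z = 45 mm.
- lid (a joint): angle of the lid: 0 = shut, flat on the rim; pi/2 = upright; starts at 1.1 to 1.7, open to the far side, its outer face turned away from the front. A plate 204 mm wide (y), 8 mm thick, reaching 134 mm from the hinge line, top 53.5 mm above the desk when shut; an 18 mm wide tongue sticks 15 mm out of its free edge. A stiff hinge holds it wherever it is left; up to 4 N near the edge turns it.
- lid_edge (a point): middle of the lid's free edge on the outer face (the top face when shut), 134 mm from the hinge line; its axes turn with the lid and equal the case's when shut
- bolt (a joint): travel of the bolt: starts at 0 to 0.008 (drawn back, to the left); 0.040 m = home against its stop, its end over the tongue and in the keeper. It slides along the case's -y (to the right seen from the front), needs 1 to 2 N and stays where left; drawn back it is clear of the tongue. Two low bridges over its path, 12 mm wide, lie at y = 22 and -19 mm in the case's frame, tops 62 mm above the desk.
- bolt_stud (a point): middle of the top of the bolt's thumb stud, which is pushed: an upright dark block 14 (x) by 12 (y) mm, at x = -78 mm and y = 74 mm minus the bolt's travel in the case's frame, top 82.5 mm above the desk. It stands 24 mm above the bolt bar, which is 12 mm wide, its top 58.5 mm above the desk, and runs 18 mm to the left and 52 mm to the right of the stud.
- loupe: small black waisted magnifier, 35 mm across, 40 mm high, standing on the desk to the left of the case; origin: middle of its underside
- pin_shaft: upright grey stepped pin, 21 mm across, 73 mm high, standing on the desk front left of the case; origin: middle of its underside
- bushing: pale yellow bushing, 34 mm across, 26 mm high, standing on the desk behind the case; origin: middle of its underside

How it is judged (in metres and radians):
On the way, in this order (a step that is already met when the one before it is completed fails the run):
1. the lid is shut (value of joint lid below 0.035 rad), for 0.2 s.
2. the bolt is home (value of joint bolt above 0.037 m and value of joint lid below 0.035 rad), for 0.2 s.
At the end, for the whole second after the job is handed in: The lid is shut (within 0.035 rad) and the bolt is home (within 3 mm of its stop); the case is within 30 mm, and the loupe, pin and bushing within 15 mm, of where they stood (all of step 2 and distance of case from where it was at the start of the episode below 0.03 m and linear speed of case below 0.02 m/s and distance of each of loupe, pin_shaft, bushing from where it was at the start of the episode below 0.015 m); the robot touches nothing.
It fails at once if the bolt was pushed across (past 20 mm) while the lid was not yet down (value of joint bolt above 0.02 m and value of joint lid above 0.1 rad).
It fails at once if the case was lifted or tipped (height (world z) of case above 0.015 m or angle between case's own z axis and vertical above 0.12 rad).
It fails at once if the case was shoved more than 30 mm from its place (distance of case from where it was at the start of the episode above 0.03 m).
It fails at once if the loupe, the pin or the bushing was moved by more than 15 mm (distance of any of loupe, pin_shaft, bushing from where it was at the start of the episode above 0.015 m).
It also fails if it takes over 45 s, if anything falls off the work surface, if the arm or the gripper's body presses on something with over 40 N, if the wrist force passes 120 N, or if a joint passes its speed limit or range.

## Working session

There is one attempt and no reset: what is moved stays moved. The work goes in short steps, Python scripts to look and compute and a tool call to move; the robot and the scene stay as the last step left them, time stands still between calls to the robot, and variables do not carry over. Pictures are saved under pics/ and viewed, about 8 in all and at most 12, crops included, and the job is handed in when it is done.

Besides the shell and the picture viewer there is one more tool, called after "Call:" by a JSON object that holds its "api" and its "payload", one argument or row to a line. step_arm: Moves the arm, as the interface text tells. Its arguments: {"type":"object","properties":{"series":{"type":"array"},"force":{"type":"number"}},"required":["series"]}

```bash
mkdir -p pics; python3 - <<'E'
from plant import env
import cv2,numpy as np
np.set_printoptions(precision=3,suppress=True)
o=env.get_obs();print(o, env.grip_point_offset)
for n in("scene","top"):
    cv2.imwrite(f"pics/{n}0.png",env.snapshot(n));print(n,env.camera_params(n))
E
```

```text
{'t': 0.0, 'joint_pos': array([ 1.128,  0.117,  1.442,  0.   ,  1.584, -0.038]), 'joint_vel': array([-0.002, -0.   ,  0.001, -0.002, -0.001, -0.001]), 'joint_efforts': array([  0.002, -73.2  , -63.249,  -0.   ,   0.007,   0.   ]), 'tcp_pos': array([265.746, 620.267, 230.522]), 'orientation': array([[-0.919,  0.394, -0.001],
       [ 0.394,  0.919, -0.001],
       [ 0.   , -0.001, -1.   ]]), 'force': array([-0.365,  0.677, -0.377]), 'ft_torque': array([-0.01 , -0.001,  0.092]), 'gripper_width': 1.0003272148716364} 18.700000000000003
scene {'fx': 440.87752180814397, 'fy': 440.87752180814397, 'cx': 275.14302856650767, 'cy': 200.10463836855217, 'camera_from_world': array([[ -0.574,  -0.819,  -0.002, 488.164],
       [ -0.319,   0.225,  -0.921, 222.275],
       [  0.754,  -0.528,  -0.39 , 548.725],
       [  0.   ,   0.   ,   0.   ,   1.   ]])}
top {'fx': 465.90653297386444, 'fy': 465.90653297386444, 'cx': 281.7430296252099, 'cy': 204.33881118645417, 'camera_from_world': array([[  0.004,  -1.   ,   0.02 , 171.682],
       [ -0.982,  -0.008,  -0.187, 566.422],
       [  0.187,  -0.018,  -0.982, 821.73 ],
       [  0.   ,   0.   ,   0.   ,   1.   ]])}
```

View pics/scene0.png

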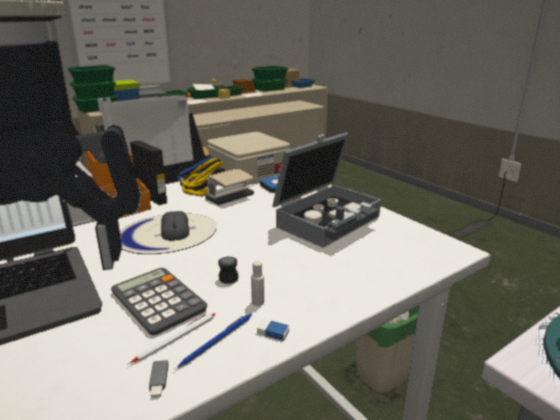

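View pics/top0.png

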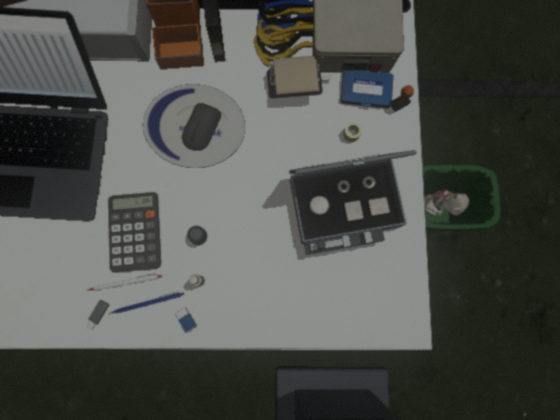

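The scene picture shows the case open at (330,200), loupe (228,270) and pin (258,285). In the top picture the case is at (347,205) with its lid up along the hinge side, the bushing at (352,131), the loupe at (197,235) and the pin at (194,282). Next I'm zooming in on the case.

```bash
python3 - <<'E'
import cv2,numpy as np
t=cv2.imread("pics/top0.png")[135:260,280:420];s=cv2.imread("pics/scene0.png")[130:245,268:388]
g=lambda i:(255*(i/255.)**.6).astype('uint8')
a=cv2.resize(g(t),None,fx=5.6,fy=4.8*5.6/4.8,interpolation=cv2.INTER_CUBIC)[:600]
cv2.imwrite("pics/tz.png",cv2.resize(g(t),(560,500),interpolation=cv2.INTER_CUBIC))
cv2.imwrite("pics/sz.png",cv2.resize(g(s),(600,575),interpolation=cv2.INTER_CUBIC))
E
```

```text
(no output)
```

View pics/tz.png

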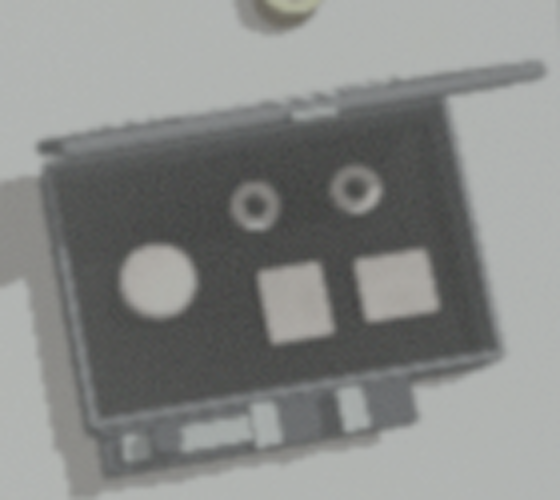

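View pics/sz.png

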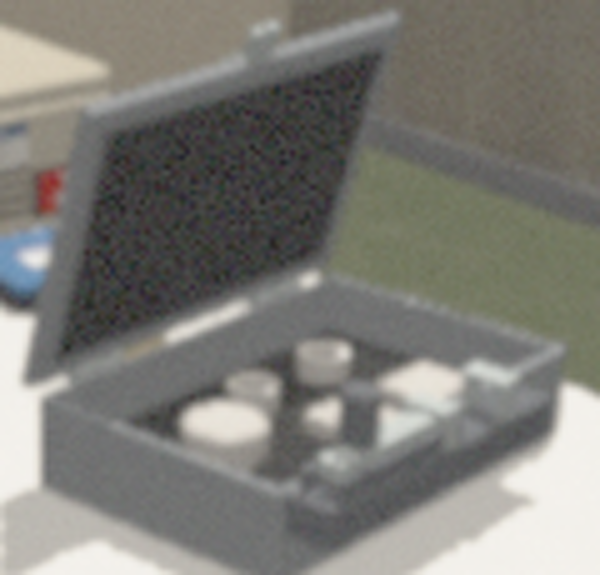

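```bash
cat > h.py <<'E'
from plant import env
import cv2,numpy as np
from scipy.optimize import least_squares
np.set_printoptions(precision=2,suppress=True)
def proj(P,c):
    q=c['camera_from_world']@np.append(P,1);return np.array([c['fx']*q[0]/q[2]+c['cx'],c['fy']*q[1]/q[2]+c['cy']])
def case(p,P):
    c,s=np.cos(p[2]),np.sin(p[2]);return np.array([p[0]+c*P[0]-s*P[1],p[1]+s*P[0]+c*P[1],P[2]])
def lid(a,P):
    d=np.array([P[0]-67,P[2]-45]);c,s=np.cos(a),np.sin(a) # shut: -x ; rotate up
    return np.array([67+c*d[0]+s*d[1],P[1],45-s*d[0]+c*d[1]])
def ground(uv,c,z):
    M=c['camera_from_world'];r=np.array([(uv[0]-c['cx'])/c['fx'],(uv[1]-c['cy'])/c['fy'],1])
    o=-M[:3,:3].T@M[:3,3];d=M[:3,:3].T@r;return o+d*(z-o[2])/d[2]
E
python3 - <<'E'
from h import *
T,S=env.camera_params("top"),env.camera_params("scene")
t=lambda u,v:np.array([u/4+280,v/4+135]); s=lambda u,v:np.array([u/5+268,v/5+130])
D=[(T,t(92,425),'c',(-65,100,45)),(T,t(500,355),'c',(-65,-100,45)),(T,t(47,168),'c',(65,100,45)),
(S,s(288,490),'c',(-65,100,45)),(S,s(565,350),'c',(-65,-100,45)),(S,s(45,402),'c',(65,100,45)),
(T,t(42,148),'l',(-67,102,49.5)),(T,t(542,70),'l',(-67,-102,49.5)),
(S,s(90,107),'l',(-67,102,49.5)),(S,s(397,14),'l',(-67,-102,49.5)),
(T,t(165,440),'b',(-78,74,80)),(S,s(361,386),'b',(-78,74,82.5))]
def P(p,k,q):
    if k=='l':q=lid(p[3],q)
    if k=='b':q=(q[0],q[1]-p[4],q[2])
    return case(p,q)
f=lambda p:np.concatenate([proj(P(p,k,q),c)-u for c,u,k,q in D])
r=least_squares(f,[550,-20,.15,1.5,4],loss='soft_l1');print(r.x);print(f(r.x).reshape(-1,2))
for n,u,z in(("loupe",(197,235),38),("pin",(195,280),72),("bush",(352,131),26)):print(n,ground(u,T,z))
print(lid(r.x[3],(-67,0,53.5)),P(r.x,'l',(-67,0,53.5)),P(r.x,'b',(-78,74,82.5)))
E
```

```text
[576.29  49.87   0.19   1.31   3.23]
[[-0.41  1.68]
 [ 1.68  0.11]
 [-2.09 -0.8 ]
 [-1.08  0.84]
 [ 0.54 -0.79]
 [-1.89 -1.14]
 [ 4.08  1.16]
 [ 0.54 -0.6 ]
 [-1.21  0.11]
 [ 0.08 -0.4 ]
 [ 0.02  0.07]
 [ 0.32  0.89]]
loupe [508.13 333.61  38.  ]
pin [423.95 328.52  72.  ]
bush [720.43  35.14  26.  ]
[ 40.74   0.   176.68] [616.32  57.47 176.68] [486.46 104.85  82.5 ]
```

```bash
python3 - <<'E'
from h import *
T,S=env.camera_params("top"),env.camera_params("scene")
t=lambda u,v:np.array([u/4+280,v/4+135]); s=lambda u,v:np.array([u/5+268,v/5+130])
D=[(T,t(92,425),'c',(-65,100,45)),(T,t(500,355),'c',(-65,-100,45)),(T,t(47,168),'c',(65,100,45)),
(S,s(288,490),'c',(-65,100,45)),(S,s(565,350),'c',(-65,-100,45)),(S,s(45,402),'c',(65,100,45)),
(T,t(542,70),'l',(-67,-102,49.5)),
(S,s(90,107),'l',(-67,102,49.5)),(S,s(397,14),'l',(-67,-102,49.5)),
(T,t(165,440),'b',(-78,74,80)),(S,s(361,386),'b',(-78,74,82.5))]
def P(p,k,q):
    if k=='l':q=lid(p[3],q)
    if k=='b':q=(q[0],q[1]-p[4],q[2])
    return case(p,q)
f=lambda p:np.concatenate([proj(P(p,k,q),c)-u for c,u,k,q in D])
r=least_squares(f,[550,-20,.15,1.5,4],loss='soft_l1');p=r.x;print(p);print(f(p).reshape(-1,2))
np.save('pose.npy',p)
print(lid(p[3],(-67,0,53.5)))
# travel in the aligned tool frame to case (80,0,230)
d=case(p,(80,0,230))-env.get_obs()['tcp_pos'];c,s_=np.cos(p[2]),np.sin(p[2])
print('tool travel',-(c*d[0]+s_*d[1]),-s_*d[0]+c*d[1],-d[2])
R=env.get_obs()['orientation'];print('turn deg',np.degrees(np.arctan2(-R[0,1],R[1,1])-p[2]))
a=np.linspace(p[3],0,10);q=[lid(x,(67-118,0,53.5)) for x in a];print(np.array(q)+[11,0,0])
E
```

```text
[576.5   49.49   0.19   1.3    2.38]
[[ 0.02  1.8 ]
 [ 1.98 -0.28]
 [-2.   -0.64]
 [-0.69  0.78]
 [ 0.48 -0.96]
 [-1.73 -1.11]
 [ 0.73 -0.14]
 [-0.46  0.43]
 [ 0.41 -0.22]
 [ 0.02  0.19]
 [ 0.4   0.93]]
[ 39.36   0.   176.39]
tool travel -275.7604748473709 -619.7037494848281 0.6274668162246542
turn deg -34.224830343569835
[[ 54.63   0.   160.98]
 [ 38.18   0.   156.4 ]
 [ 22.56   0.   149.51]
 [  8.09   0.   140.44]
 [ -4.92   0.   129.39]
 [-16.2    0.   116.57]
 [-25.52   0.   102.27]
 [-32.69   0.    86.77]
 [-37.55   0.    70.4 ]
 [-40.     0.    53.5 ]]
```

Call:
{"api": "step_arm", "payload": {
  "series": [
    {"travel": [0,0,0],"turn": [0,0,-8.55],"grip": -1},
    {"travel": [0,0,0],"turn": [0,0,-8.55],"grip": -1},
    {"travel": [0,0,0],"turn": [0,0,-8.55],"grip": -1},
    {"travel": [0,0,0],"turn": [0,0,-8.55],"grip": -1},
    {"travel": [-0.017,-0.038,0],"turn": [0,0,0],"grip": -1},
    {"travel": [-0.017,-0.038,0],"turn": [0,0,0],"grip": -1},
    {"travel": [-0.017,-0.038,0],"turn": [0,0,0],"grip": -1},
    {"travel": [-0.017,-0.038,0],"turn": [0,0,0],"grip": -1},
    {"travel": [-0.017,-0.038,0],"turn": [0,0,0],"grip": -1},
    {"travel": [-0.017,-0.038,0],"turn": [0,0,0],"grip": -1},
    {"travel": [-0.017,-0.038,0],"turn": [0,0,0],"grip": -1},
    {"travel": [-0.017,-0.038,0],"turn": [0,0,0],"grip": -1},
    {"travel": [-0.017,-0.038,0],"turn": [0,0,0],"grip": -1},
    {"travel": [-0.017,-0.038,0],"turn": [0,0,0],"grip": -1},
    {"travel": [-0.017,-0.038,0],"turn": [0,0,0],"grip": -1},
    {"travel": [-0.017,-0.038,0],"turn": [0,0,0],"grip": -1},
    {"travel": [-0.017,-0.038,0],"turn": [0,0,0],"grip": -1},
    {"travel": [-0.017,-0.038,0],"turn": [0,0,0],"grip": -1},
    {"travel": [-0.017,-0.038,0],"turn": [0,0,0],"grip": -1},
    {"travel": [-0.017,-0.038,0],"turn": [0,0,0],"grip": -1}
  ]
}}

```text
t: 2.1
tcp_pos: [649.6, 73.9, 231.0]
orientation: [[-0.982, -0.191, -0.0], [-0.191, 0.982, -0.0], [0.0, 0.0, -1.0]]
force: [0.5, 0.8, -0.3]
gripper_width: -0.001
```

```bash
cat >> h.py <<'E'
def where(o):
    p=np.load('pose.npy');d=o['tcp_pos']-[p[0],p[1],0];c,s=np.cos(p[2]),np.sin(p[2])
    print('t',o['t'],'TCP in case',c*d[0]+s*d[1],-s*d[0]+c*d[1],d[2],'F case',c*o['force'][0]+s*o['force'][1],-s*o['force'][0]+c*o['force'][1],o['force'][2],'grip',o['gripper_width'],'yaw err',np.degrees(np.arctan2(-o['orientation'][0,1],o['orientation'][1,1])-p[2]))
E
python3 - <<'E'
from h import *
where(env.get_obs())
i=env.snapshot("scene");cv2.imwrite("pics/s1.png",cv2.resize(i[60:260,220:460],(720,600)))
E
```

```text
t 2.1 TCP in case 76.4229233232858 9.995363182826209 230.96548379792824 F case 0.6187230340661617 0.674141261118389 -0.3205498649715606 grip -0.0010510907587333404 yaw err -0.031201861429713595
```

View pics/s1.png

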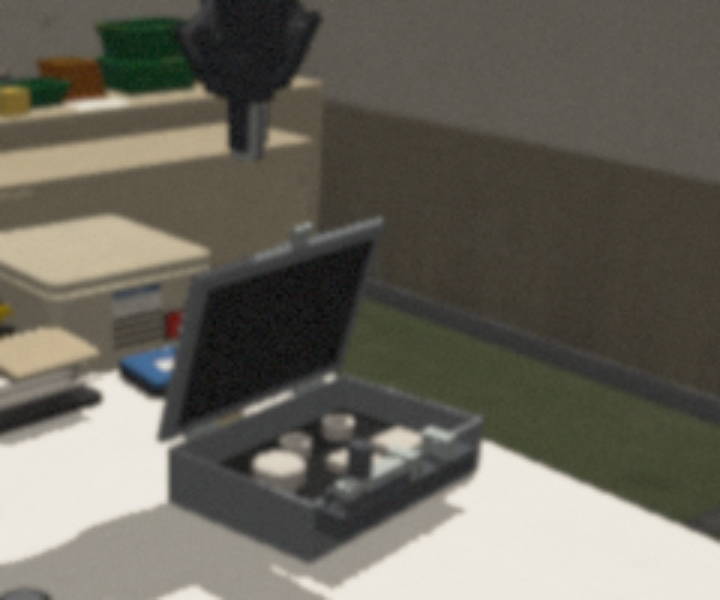

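The closed fingertips at (245,155) are above and behind the lid's edge, which is at (300,235). I'll lower them behind the outer face.

Call:
{"api": "step_arm", "payload": {
  "series": [
    {"travel": [-0.006,-0.01,0.017],"turn": [0,0,0],"grip": -1},
    {"travel": [0,0,0.017],"turn": [0,0,0],"grip": -1},
    {"travel": [0,0,0.017],"turn": [0,0,0],"grip": -1},
    {"travel": [0,0,0.017],"turn": [0,0,0],"grip": -1},
    {"travel": [0.01,0,0],"turn": [0,0,0],"grip": -1},
    {"travel": [0,0,0],"turn": [0,0,0],"grip": -1}
  ]
}}

```text
t: 2.75
tcp_pos: [645.7, 65.4, 163.2]
orientation: [[-0.981, -0.192, -0.001], [-0.192, 0.981, -0.0], [0.001, 0.0, -1.0]]
force: [-0.7, -0.0, 0.6]
gripper_width: -0.003
```

```bash
python3 - <<'E'
from h import *
where(env.get_obs())
E
```

```text
t 2.75 TCP in case 70.92604566775867 2.3639815749757975 163.20417038283648 F case -0.647288294670535 0.10001794711932926 0.584599166826683 grip -0.003472697156499364 yaw err 0.019920913492627226
```

Call:
{"api": "step_arm", "payload": {
  "series": [
    {"travel": [0.008,0,0],"turn": [0,0,0],"grip": -1},
    {"travel": [0.008,0,0.002],"turn": [0,0,0],"grip": -1},
    {"travel": [0.008,0,0.002],"turn": [0,0,0],"grip": -1},
    {"travel": [0.008,0,0.002],"turn": [0,0,0],"grip": -1},
    {"travel": [0.008,0,0.003],"turn": [0,0,0],"grip": -1}
  ]
}}

```text
t: 3.25
tcp_pos: [607.0, 57.3, 154.5]
orientation: [[-0.982, -0.191, 0.001], [-0.191, 0.982, 0.0], [-0.001, 0.0, -1.0]]
force: [0.5, 1.2, 1.6]
gripper_width: 0.0
```

Call:
{"api": "step_arm", "payload": {
  "series": [
    {"travel": [0.0085,0,0.005],"turn": [0,0,0],"grip": -1},
    {"travel": [0.007,0,0.0045],"turn": [0,0,0],"grip": -1},
    {"travel": [0.007,0,0.0045],"turn": [0,0,0],"grip": -1},
    {"travel": [0.0065,0,0.0055],"turn": [0,0,0],"grip": -1},
    {"travel": [0.0065,0,0.0055],"turn": [0,0,0],"grip": -1}
  ]
}}

```text
t: 3.75
tcp_pos: [572.3, 50.5, 128.7]
orientation: [[-0.982, -0.191, -0.0], [-0.191, 0.982, 0.0], [0.0, 0.0, -1.0]]
force: [1.7, 0.6, 0.7]
gripper_width: 0.001
```

```bash
python3 - <<'E'
from h import *
where(env.get_obs())
i=env.snapshot("scene");cv2.imwrite("pics/s2.png",cv2.resize(i[80:260,240:440],(600,540)))
E
```

```text
t 3.75 TCP in case -3.973498640324655 1.7821856206546562 128.73178838730345 F case 1.8050839967549859 0.28703504058466633 0.7457129460013205 grip 0.0010110403630851992 yaw err -0.0242704945147744
```

View pics/s2.png

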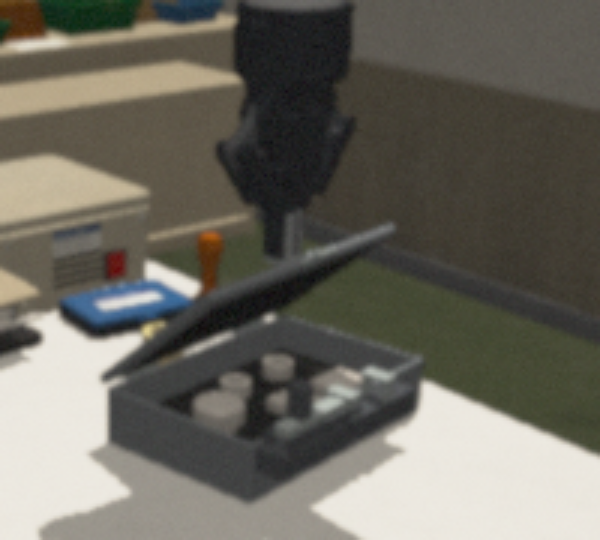

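The lid is swinging over with the fingertips on its outer face at (285,262). I'm continuing along the arc.

Call:
{"api": "step_arm", "payload": {
  "series": [
    {"travel": [0.006,0,0.006],"turn": [0,0,0],"grip": -1},
    {"travel": [0.006,0,0.006],"turn": [0,0,0],"grip": -1},
    {"travel": [0.005,0,0.007],"turn": [0,0,0],"grip": -1},
    {"travel": [0.0045,0,0.0075],"turn": [0,0,0],"grip": -1},
    {"travel": [0.004,0,0.0075],"turn": [0,0,0],"grip": -1},
    {"travel": [0.003,0,0.008],"turn": [0,0,0],"grip": -1},
    {"travel": [0.0025,0,0.008],"turn": [0,0,0],"grip": -1},
    {"travel": [0.0025,0,0.008],"turn": [0,0,0],"grip": -1},
    {"travel": [0.001,0,0.007],"turn": [0,0,0],"grip": -1},
    {"travel": [0.001,0,0.006],"turn": [0,0,0],"grip": -1}
  ]
}}

```text
t: 4.8
tcp_pos: [537.8, 43.8, 57.6]
orientation: [[-0.982, -0.191, -0.0], [-0.191, 0.982, -0.0], [0.0, 0.0, -1.0]]
force: [0.6, 0.2, 0.7]
gripper_width: -0.003
```

```bash
python3 - <<'E'
from h import *
where(env.get_obs())
E
```

```text
t 4.8 TCP in case -39.105731157740756 1.78909421289557 57.573412265270385 F case 0.6643539378662093 0.10402375905639118 0.6987105702656523 grip -0.002671411197860408 yaw err -0.02563390038743406
```

Next I press down gently until the force rises.

Call:
{"api": "step_arm", "payload": {
  "series": [
    {"travel": [0,0,0.002],"turn": [0,0,0],"grip": -1},
    {"travel": [0,0,0.002],"turn": [0,0,0],"grip": -1},
    {"travel": [0,0,0.001],"turn": [0,0,0],"grip": -1},
    {"travel": [0,0,0],"turn": [0,0,0],"grip": -1}
  ]
}}

```text
t: 5.2
tcp_pos: [538.1, 43.8, 53.5]
orientation: [[-0.982, -0.191, 0.0], [-0.191, 0.982, -0.0], [-0.0, -0.0, -1.0]]
force: [0.4, 0.1, -0.3]
gripper_width: 0.001
```

Call:
{"api": "step_arm", "payload": {
  "series": [
    {"travel": [0,0,0.001],"turn": [0,0,0],"grip": -1},
    {"travel": [0,0,0],"turn": [0,0,0],"grip": -1},
    {"travel": [0,0,0],"turn": [0,0,0],"grip": -1}
  ]
}}

```text
t: 5.5
tcp_pos: [538.2, 43.8, 53.4]
orientation: [[-0.982, -0.191, 0.001], [-0.191, 0.982, -0.0], [-0.001, -0.0, -1.0]]
force: [-6.2, -0.4, 11.9]
gripper_width: -0.002
```

Call:
{"api": "step_arm", "payload": {
  "series": [
    {"travel": [0,0,0.001],"turn": [0,0,0],"grip": -1},
    {"travel": [0,0,0],"turn": [0,0,0],"grip": -1},
    {"travel": [0,0,0],"turn": [0,0,0],"grip": -1}
  ]
}}

```text
t: 5.8
tcp_pos: [538.3, 43.8, 53.3]
orientation: [[-0.982, -0.191, 0.001], [-0.191, 0.982, -0.0], [-0.001, -0.0, -1.0]]
force: [-12.2, -1.0, 21.5]
gripper_width: 0.003
```

The lid is hard down at 53.4 mm. I lift off and go to the left of the stud.

Call:
{"api": "step_arm", "payload": {
  "series": [
    {"travel": [0,0,-0.015],"turn": [0,0,0],"grip": -1},
    {"travel": [0,0,-0.03],"turn": [0,0,0],"grip": -1},
    {"travel": [0,0,-0.03],"turn": [0,0,0],"grip": -1},
    {"travel": [0.008,0.03,0],"turn": [0,0,0],"grip": -1},
    {"travel": [0.01,0.03,0],"turn": [0,0,0],"grip": -1},
    {"travel": [0.01,0.03,0],"turn": [0,0,0],"grip": -1},
    {"travel": [0.01,0.03,0],"turn": [0,0,0],"grip": -1},
    {"travel": [0,0,0],"turn": [0,0,0],"grip": -1},
    {"travel": [0,0,0],"turn": [0,0,0],"grip": -1}
  ]
}}

```text
t: 6.7
tcp_pos: [477.8, 154.7, 126.8]
orientation: [[-0.981, -0.192, 0.001], [-0.192, 0.981, 0.0], [-0.001, -0.0, -1.0]]
force: [0.7, -0.1, -0.5]
gripper_width: 0.0
```

```bash
python3 - <<'E'
from h import *
o=env.get_obs();where(o)
i=env.snapshot("scene");T=env.snapshot("top")
g=lambda i:(255*(i/255.)**.6).astype('uint8')
a=cv2.resize(g(i[140:250,268:388]),(480,440),interpolation=cv2.INTER_CUBIC)
p=np.load('pose.npy');c=env.camera_params("top");cs=env.camera_params("scene")
b=g(T[150:260,280:410]);b=cv2.resize(b,(520,440),interpolation=cv2.INTER_CUBIC)[:,:320]
for q in[(-78,71.6,82.5),(-65,100,45)]:
  u=(proj(case(p,q),c)-[280,150])*4;print(u);cv2.circle(b,tuple(map(int,u)),2,(0,0,255),-1)
  v=(proj(case(p,q),cs)-[268,140])*4;print(v);cv2.circle(a,tuple(map(int,v)),2,(0,0,255),-1)
cv2.imwrite("pics/s3.png",np.hstack([a,b]))
E
```

```text
t 6.7 TCP in case -76.78972426977293 122.19135875098559 126.84338400800712 F case 0.6558414149446324 -0.21093523014695836 -0.5148869621921428 grip 0.0002640462333959811 yaw err 0.0593719868613341
[165.69 380.19]
[290.41 272.51]
[ 92.06 372.19]
[227.64 355.1 ]
```

View pics/s3.png

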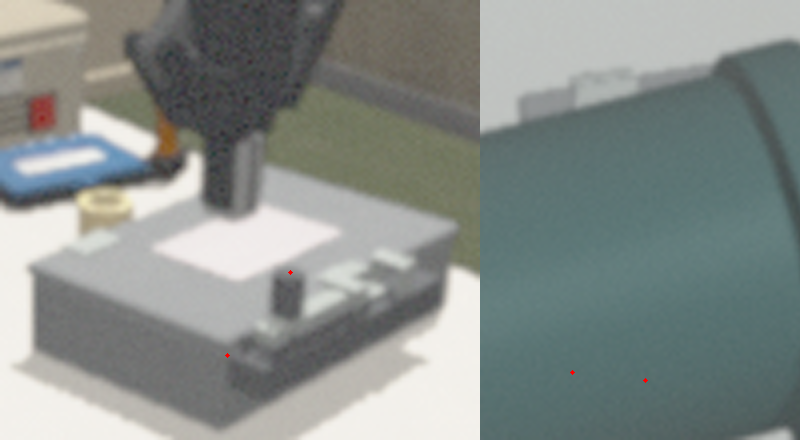

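The lid is flat, with the stud top at (290,273) matching the prediction and the fingertips at (230,215). Now I lower them beside the stud and push.

Call:
{"api": "step_arm", "payload": {
  "series": [
    {"travel": [0.001,-0.002,0.02],"turn": [0,0,0],"grip": -1},
    {"travel": [0,0,0.02],"turn": [0,0,0],"grip": -1},
    {"travel": [0,0,0.019],"turn": [0,0,0],"grip": -1},
    {"travel": [0,-0.008,0],"turn": [0,0,0],"grip": -1},
    {"travel": [0,-0.006,0],"turn": [0,0,0],"grip": -1},
    {"travel": [0,-0.005,0],"turn": [0,0,0],"grip": -1},
    {"travel": [0,-0.005,0],"turn": [0,0,0],"grip": -1},
    {"travel": [0,-0.005,0],"turn": [0,0,0],"grip": -1},
    {"travel": [0,-0.005,0],"turn": [0,0,0],"grip": -1},
    {"travel": [0,-0.005,0],"turn": [0,0,0],"grip": -1}
  ]
}}

```text
t: 7.8
tcp_pos: [484.8, 113.6, 67.6]
orientation: [[-0.982, -0.191, 0.0], [-0.191, 0.982, 0.0], [-0.0, 0.0, -1.0]]
force: [-0.1, 1.6, -0.4]
gripper_width: 0.001
```

```bash
python3 - <<'E'
from h import *
where(env.get_obs())
E
```

```text
t 7.8 TCP in case -77.7796712916412 80.46538068275366 67.58651699688224 F case 0.24298037800165276 1.5812835627618878 -0.3541969873568731 grip 0.0007029247360751387 yaw err -0.019894610677593672
```

Call:
{"api": "step_arm", "payload": {
  "series": [
    {"travel": [0,-0.005,0],"turn": [0,0,0],"grip": -1},
    {"travel": [0,-0.005,0],"turn": [0,0,0],"grip": -1},
    {"travel": [0,-0.004,0],"turn": [0,0,0],"grip": -1},
    {"travel": [0,-0.003,0],"turn": [0,0,0],"grip": -1},
    {"travel": [0,-0.003,0],"turn": [0,0,0],"grip": -1},
    {"travel": [0,-0.002,0],"turn": [0,0,0],"grip": -1},
    {"travel": [0,0,0],"turn": [0,0,0],"grip": -1}
  ]
}}

```text
t: 8.5
tcp_pos: [488.8, 92.1, 67.2]
orientation: [[-0.982, -0.191, -0.0], [-0.191, 0.982, -0.0], [0.0, -0.0, -1.0]]
force: [0.6, -0.6, -0.1]
gripper_width: 0.002
```

```bash
python3 - <<'E'
from h import *
where(env.get_obs())
E
```

```text
t 8.5 TCP in case -77.94017366013094 58.56482977261035 67.24503182941041 F case 0.45141915689628526 -0.6917694032809638 -0.13905560229153152 grip 0.0023116920140530614 yaw err -0.03421978653948703
```

Call:
{"api": "step_arm", "payload": {
  "series": [
    {"travel": [0,-0.002,0],"turn": [0,0,0],"grip": -1},
    {"travel": [0,-0.001,0],"turn": [0,0,0],"grip": -1},
    {"travel": [0,0,0],"turn": [0,0,0],"grip": -1}
  ]
}}

```text
t: 8.8
tcp_pos: [489.3, 89.3, 67.3]
orientation: [[-0.982, -0.191, -0.0], [-0.191, 0.982, -0.0], [0.0, 0.0, -1.0]]
force: [-0.7, 0.4, 0.2]
gripper_width: -0.003
```

Call:
{"api": "step_arm", "payload": {
  "series": [
    {"travel": [0,-0.001,0],"turn": [0,0,0],"grip": -1},
    {"travel": [0,-0.001,0],"turn": [0,0,0],"grip": -1},
    {"travel": [0,0,0],"turn": [0,0,0],"grip": -1}
  ]
}}

```text
t: 9.1
tcp_pos: [489.6, 87.8, 67.3]
orientation: [[-0.982, -0.191, -0.0], [-0.191, 0.982, 0.001], [0.0, 0.001, -1.0]]
force: [-1.6, 6.6, -0.2]
gripper_width: 0.001
```

The force has risen to 6.6 N at TCP y≈54, where the stop was predicted. I'll back off, lift and look.

Call:
{"api": "step_arm", "payload": {
  "series": [
    {"travel": [0,0.01,0],"turn": [0,0,0],"grip": -1},
    {"travel": [0,0.02,0],"turn": [0,0,0],"grip": -1},
    {"travel": [0,0.02,-0.03],"turn": [0,0,0],"grip": -1},
    {"travel": [0,0.03,-0.04],"turn": [0,0,0],"grip": -1},
    {"travel": [-0.01,0.04,-0.04],"turn": [0,0,0],"grip": -1},
    {"travel": [-0.01,0.045,-0.02],"turn": [0,0,0],"grip": -1},
    {"travel": [0,0.045,0],"turn": [0,0,0],"grip": -1},
    {"travel": [0,0.045,0],"turn": [0,0,0],"grip": -1},
    {"travel": [0,0.045,0],"turn": [0,0,0],"grip": -1},
    {"travel": [0,0,0],"turn": [0,0,0],"grip": -1},
    {"travel": [0,0,0],"turn": [0,0,0],"grip": -1}
  ]
}}

```text
t: 10.2
tcp_pos: [451.2, 381.0, 191.6]
orientation: [[-0.981, -0.193, -0.0], [-0.193, 0.981, -0.001], [0.0, -0.001, -1.0]]
force: [0.1, -0.2, 0.6]
gripper_width: 0.001
```

```bash
python3 - <<'E'
from h import *
o=env.get_obs();where(o)
i=env.snapshot("scene");T=env.snapshot("top")
g=lambda i:(255*(i/255.)**.6).astype('uint8')
a=cv2.resize(g(i[140:250,268:388]),(480,440),interpolation=cv2.INTER_CUBIC)
p=np.load('pose.npy');c=env.camera_params("top");cs=env.camera_params("scene")
b=cv2.resize(g(T[150:260,330:410]),(320,440),interpolation=cv2.INTER_CUBIC)
for q in[(-78,34,82.5),(-65,-100,45),(-67,-102,53.5)]:
  u=(proj(case(p,q),c)-[330,150])*4;cv2.circle(b,tuple(map(int,u)),2,(0,0,255),-1)
  v=(proj(case(p,q),cs)-[268,140])*4;print(u,v);cv2.circle(a,tuple(map(int,v)),2,(0,0,255),-1)
cv2.imwrite("pics/s4.png",np.hstack([a,b]))
E
```

```text
t 10.2 TCP in case -59.56753044404049 349.37448608985466 191.64181984834198 F case 0.03126481587805074 -0.1772149649287268 0.6495099338214543 grip 0.0009869574925950992 yaw err 0.08819636387261956
[ 48.05 364.62] [336.69 249.63]
[307.91 293.88] [453.9  236.16]
[318.23 294.6 ] [460.51 221.74]
```

View pics/s4.png

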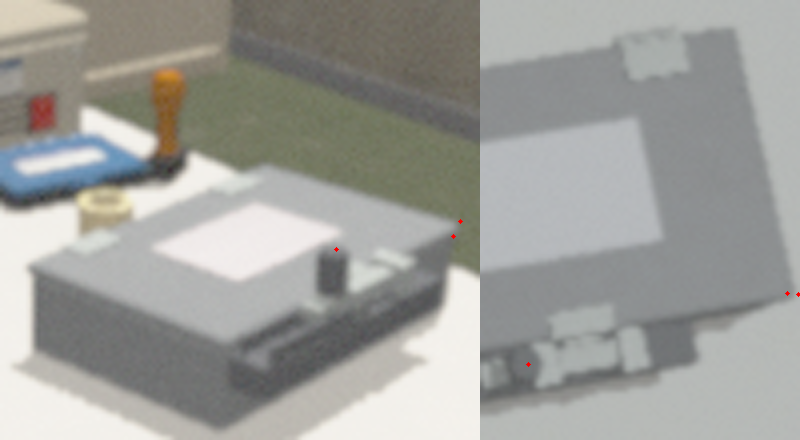

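```bash
python3 -c "
from plant import env
print(env.job_done())"
```

```text
the job is handed in; nothing more can be done
None
```

I pushed the lid shut with the closed fingertips, then pushed the bolt home by its stud, and handed the job in at about 10 s on the robot's clock. No verdict was reported, so the checks below are my own.

- **Lid:** pressing down met firm resistance at 53.4 mm, against 53.5 mm for a shut lid, with over 20 N upward by the end. The last pictures show it flat.
- **Bolt:** while the bolt slid, the readings stayed at or below 1.6 N. The force then rose to 6.6 N about where I expected the stop, above the 1 to 2 N the bolt needs.
- **Bolt travel disagreement:** the pictures give about 38 mm of travel, 2 mm short of the stop. That is within my pixel error and above the 37 mm limit, but only by about 1 mm. I relied on the force rise and did not push again.
- **Case and other objects:** the case still matches its starting pose to within a few millimetres. The arm never went near the loupe, pin or bushing, though I did not measure them again. At hand-in the arm was clear of everything and the force read about zero.

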